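Seat a blank in a drill jig with light taps and press in its locking pin

ROBOT

A 6-joint arm with a two-finger parallel gripper is mounted at the origin on the work surface; the furniture and walls round the work are solid. World frame = base frame: x ahead of the robot, y to its left, z up, the work surface at z = 0. Lengths are in m, angles in rad, forces in N, time in s.
With the tool pointing down it reaches from about 0.3 to 0.775 m from the base axis. Payload 14.6 kg.
Tool frame: the origin (TCP) lies midway between the tips of the shut fingers; the grasp point (between the pads) lies 19 mm behind it (ctrl.hold_point_z is the distance from the TCP to the grasp point, in m); z points along the fingers, x is the direction in which the jaws open and shut, and the axes are right-handed (so a half turn about z gives the same grasp; the last joint's range is limited). The gripper opens to 94 mm and grips with 3 to 60 N. Pads are 16 mm wide; open, the fingers measure 119 mm over their backs; the gripper's body (75 mm by 177 mm) begins 78 mm behind the grasp point.
Start: joints at [-1.234, 0.3, 1.521, -0, 1.321, -0.067], TCP at [0.216, -0.506, 0.205] pointing down, gripper open.
Joint ranges: [-3.03, 3.03], [-0.79, 2.21], [0.23, 2.52], [-1.04, 4.18], [0, 3.07], [-2.55, 2.55]. Speed limits (rad/s): [2.22, 2.22, 2.57, 3.14, 3.14, 3.14].

INTERFACE

Orientations are given as [roll, pitch, yaw] about the fixed x, y, z axes, in that order (R = Rz(yaw) Ry(pitch) Rx(roll)).
In Python, from station import ctrl, viewer, ticket, nets gives the robot as it stands.
- The arm moves only by the tool carry_out, never from a script. Its argument "commands" is one flat list of numbers, 7 for each row, row after row: the closure, from -1 (fully open) to 1 (shut), so that 0 is half open, then the shift along the world's x, y, z in cm, then the turn, a rotation vector about the world's x, y, z in rad. In form: [gripper, tx, ty, tz, ax, ay, az, gripper, tx, ty, tz, ax, ay, az, ...]. A call has 1 to 12 rows; each row is the pose to reach, as a shift and turn from the pose measured when the call began; what a row does not reach only later rows make up. A row lasts 1/12 s, in which the tool goes at most 41.7 mm and 7.16 degrees, less where a joint would pass 70% of its speed; a pose out of reach is approached as far as the arm can. A call with a gripper value outside its range is refused whole. The fingers move at their own pace and stop on an object; "force" is the grip in N (left out, the last holds). Time passes only in rows, so rows that repeat a pose let the fingers close. It gives the time, the measured TCP pose, the force and the opening at its end, in the units of the state.
- ctrl.get_obs(): the state, without advancing time (a new reading comes with each control period).
- viewer.camera(name): name is "scene" or "side" or "wrist"; returns (picture, depth): 420x560x3 uint8, blue, green, red; 420x560 float32, m along the optical axis (not along the pixel's ray), 0 where there is no reading.
- viewer.camera_info(name): a dict with "fx", "fy", "cx", "cy" (pixels), "R" (3x3) and "t" (3): a world point X has camera coordinates R X + t. Camera axes: x right, y down, z forward; pixel columns grow to the right and rows downward; lengths in m; the calibration is good to about 2 mm. The wrist camera is an equidistant fisheye: a pixel r from the principal point sees the ray r / f radians off the axis. A picture is of the moment at which its call begins: read the wrist's pose just before it. camera_info takes no time and is no camera call; for the wrist camera it gives the pose at the moment of the call.
- ticket.hand_in(): hands the job in, once; it reports no verdict.
Trained networks look in the newest picture that a camera, given by its name, has taken for a name from the list of things; names that differ only in an ending like _2 or _b are one class to them, and where a whole thing is asked for, a point or a joint stands for the part that bears it (a point fixed in the world has none). Each returns a list of dicts, best first, with "confidence" (0 to 1); they miss things now and then, are a little off and sometimes report something else, mostly with a low value. They report only what shows in the picture. A call takes as long as a camera call.
- nets.silhouettes(camera, thing): "region" (420x560 bool, what is visible of it) and "extent" ([left, top, right, bottom] in pixels, round what is visible of it).
The state is a dict: "time_s": time; "qpos": joint angles; "joint_vel": joint speeds; "tau": joint torques, N m; "ee_pos": TCP position; "eef_rot": TCP orientation; "force": force on the tool from outside, world axes, zero at the start; "moment": the same for the moment, N m; "grip_width": finger opening in m.
Only numpy, scipy, OpenCV 4.12 (cv2) and the standard library are available. Lean on these libraries where they do the work, as an engineer would, in place of code of your own. Each camera call takes 0.05 s, during which the arm holds its last target. There are 200 camera calls.

TASK

Seat the loose aluminium blank in the drill jig with light fingertip taps, in the fitter's order. First tap its long side, opposite the two side pins, until it lies flush against both of them, while it is still clearly short of the end stop; next tap its free end until it meets the end stop under the bridge; last press the black head of the locking pin fully down so the pin goes home in the blank's hole. Touch only, never hard: grip and lift nothing, leave the blank flush on all three stops, and leave the other things on the bench alone.

Things in the scene. Friction and masses are not known exactly. Their poses are not given: they have to be found in the camera images.
- jig: Dark steel drill jig, fixed. Origin: on the bench, under the centre of the seated blank; x along the blank to the end stop, y away from the side pins, z up. Base plate 14 mm thick, x -95 to 87, y -47 to 55 mm. Two steel side pins, 12 mm thick, at (-40, -31) and (20, -31) mm, tops 40 mm above the bench. The seated blank spans x -55 to 55, y -25 to 25 mm.
- end_stop (a point): Centre of the top of the end stop: steel pin 12 mm thick at (61, 0) mm in the jig's frame, top 40 mm above the bench. Axes as the jig's. A dark bridge hangs over it and the blank's far end (jig x 17 to 87, y -25 to 25 mm; underside 53 mm, top 64 mm above the bench, steel bush round the locking pin up to 69 mm).
- blank: Loose aluminium block 110 x 50 x 36 mm on the base plate, 0.3 to 0.65 kg; top 50 mm above the bench. Origin: centre of its underside; seated it is at x = y = 0 of the jig, parallel to it. Pin hole at its (34, 0) mm. Starts 8-15 mm off the side pins, 13-24 mm short of the end stop, up to 4 deg askew; slides at 1.5-6 N, turns at up to 12 N. Tap its +y face (long side), then its -x face (end). Over 40 N is too hard.
- pin_head (a point): Centre of the top of the locking pin's black round head, 25 mm diameter, 12.5 mm thick, at (34, 0) mm in the jig's frame; 104 mm above the bench when up, 82 mm when fully down.
- locking_pin (a joint): How far the locking pin is pressed down, m: 0 up (start, up to 0.001), 0.022 fully down, head against its bush. Slides at about 4 N and stays where it is left. Its 8 mm tapered nose starts 2 mm above the blank and goes into the blank's 11 mm hole only when the blank is seated; else it lands on the blank. Over 40 N is too hard.
- v_block: Ground steel V-block, 40 x 48 x 36 mm, standing beyond the bridge end of the jig; bystander. Origin: centre of its underside.
- bush: Steel turned bush, 24 mm diameter, 30 mm tall, standing beyond the bridge end of the jig; bystander. Origin: centre of its underside.
- drift: Brass drift rod, 13 mm thick, 130 mm long (along its y), lying beyond the bridge end of the jig; bystander. Origin: centre of its underside.

How it is judged:
By the outcome, as a careful person would: the job done as asked, in the order asked, and still so for the second after the job is handed in, with the robot touching nothing.
It also fails if it takes over 64 s, if anything falls off the work surface, if the arm or the gripper's body presses on something with over 40 N, if the wrist force passes 120 N, or if a joint passes its speed limit or range.

## Working session

There is one attempt and no reset: what is moved stays moved. The work goes in short steps, Python scripts to look and compute and a tool call to move; the robot and the scene stay as the last step left them, time stands still between calls to the robot, and variables do not carry over. Pictures are saved under pics/ and viewed, about 8 in all and at most 12, crops included, and the job is handed in when it is done.

Besides the shell and the picture viewer there is one more tool, called by a JSON object that holds its "method" and its "body", one argument or row to a line. carry_out: Moves the arm, as the interface text tells. Its arguments: {"type":"object","properties":{"commands":{"type":"array","items":{"type":"number"}},"force":{"type":"number"}},"required":["commands"]}

```bash
ls; mkdir -p pics
python3 - <<'E'
from station import ctrl, viewer, nets
import cv2, numpy as np
o=ctrl.get_obs(); print({k:np.round(v,3).tolist() for k,v in o.items()}, ctrl.hold_point_z)
ims=[]
for c in ("scene","side"):
    p,d=viewer.camera(c); ims.append(p); np.save(f'pics/{c}_d.npy',d)
    i=viewer.camera_info(c); print(c,i)
cv2.imwrite('pics/a.png',cv2.resize(ims[0],(800,600))); cv2.imwrite('pics/b.png',cv2.resize(ims[1],(800,600)))
E
```

```text
pics
{'time_s': 0.0, 'qpos': [-1.234, 0.3, 1.522, 0.0, 1.321, -0.067], 'joint_vel': [0.0, 0.001, -0.0, 0.0, -0.001, 0.0], 'tau': [0.001, -53.18, -35.274, 0.071, 0.024, -0.0], 'ee_pos': [0.216, -0.506, 0.205], 'eef_rot': [-3.141, 0.001, -1.167], 'force': [-0.373, -0.674, 0.09], 'moment': [-0.0, -0.018, -0.037], 'grip_width': 0.095} 0.0188
scene {'fx': 486.14606080796915, 'fy': 486.14606080796915, 'cx': 279.65414074766545, 'cy': 210.55423018363902, 'R': array([[-0.71360646,  0.70040392, -0.01414803],
       [ 0.6158313 ,  0.61755669, -0.48926019],
       [-0.33394255, -0.35785204, -0.87202311]]), 't': array([ 0.40857764, -0.25225742,  1.08489253])}
side {'fx': 397.4449565639857, 'fy': 397.4449565639857, 'cx': 281.84238010515566, 'cy': 208.22125434588867, 'R': array([[-0.98970089, -0.14314203,  0.00158236],
       [-0.05944555,  0.40090772, -0.91418774],
       [ 0.13022431, -0.90486649, -0.40528789]]), 't': array([0.51038566, 0.10751524, 0.78161052])}
```

View pics/a.png

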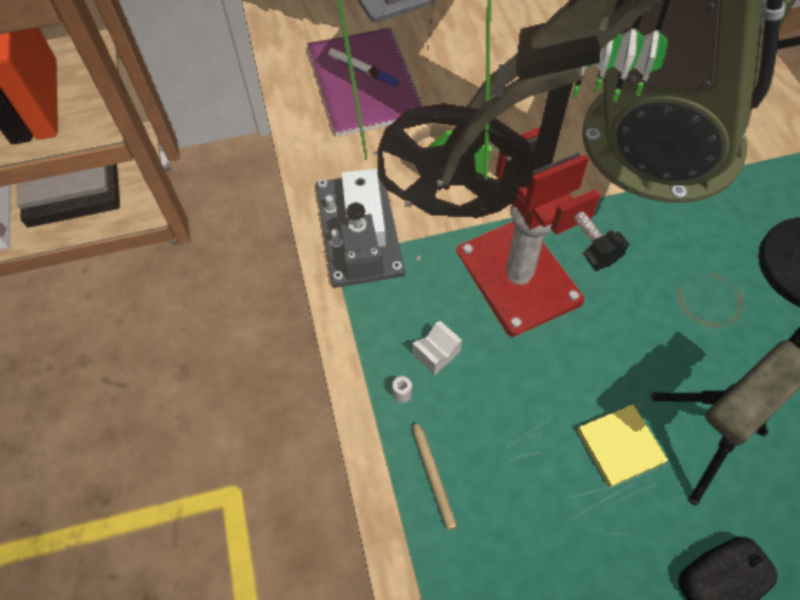

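View pics/b.png

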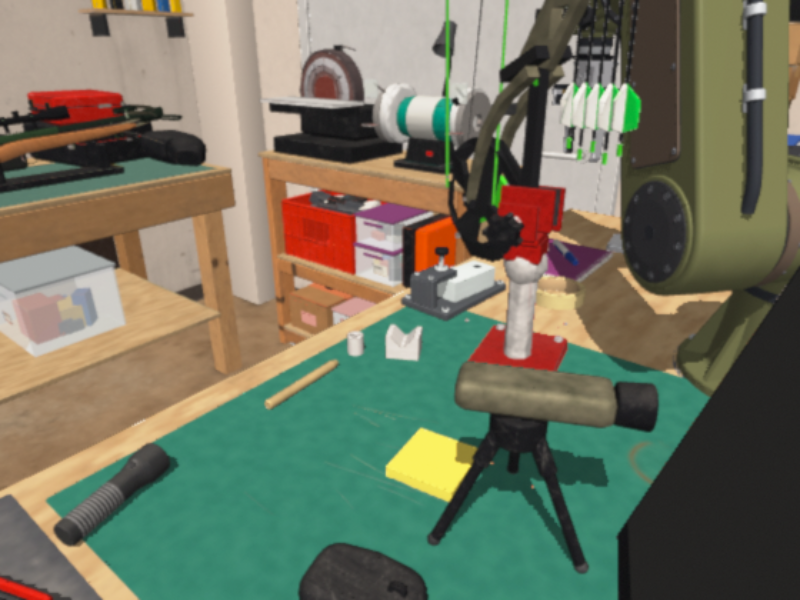

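The scene view shows the jig at about (360,230) of the 800x600 picture. Its bridge and black head face down-image, the side pins are on the left, and the blank sticks out upward. A bow in a red vise stands close by on the right. The side view shows the same, with the V-block, bush and drift in front of the bridge end.

```bash
cat > h.py <<'E'
from station import ctrl, viewer, nets
import cv2, numpy as np
def cloud(c,d,info=None):
    i=info or viewer.camera_info(c); v,u=np.mgrid[:420,:560]
    if c=='wrist':
        x=(u-i['cx'])/i['fx'];y=(v-i['cy'])/i['fy'];r=np.hypot(x,y)+1e-9
        k=np.tan(np.minimum(r,1.5))/r; X=np.stack([x*k*d,y*k*d,d],-1)
    else: X=np.stack([(u-i['cx'])/i['fx']*d,(v-i['cy'])/i['fy']*d,d],-1)
    W=(X-i['t'])@i['R']; W[d<=0]=np.nan; return W
E
python3 - <<'E'
from h import *
p,d=viewer.camera('scene'); W=cloud('scene',d); np.save('pics/W.npy',W)
for t in ('jig','blank','pin_head','end_stop','locking_pin','v_block','bush','drift'):
    for r in nets.silhouettes('scene',t)[:2]:
        P=W[r['region']]; P=P[~np.isnan(P[:,0])]
        print(t,round(r['confidence'],2),r['extent'],len(P),np.round(np.median(P,0),3),np.round(np.percentile(P,[2,98],axis=0),3).tolist())
        if t in('blank','jig') : np.save(f'pics/{t}_m.npy',r['region']) if r['confidence']>.5 else 0
        if t=='blank':
            Q=P[(abs(P[:,2]-.05)<.006)]; print(len(Q), cv2.minAreaRect((Q[:,:2]*1000).astype(np.float32)))
        if t=='jig':
            Q=P[abs(P[:,2]-.014)<.006]; print(len(Q), cv2.minAreaRect((Q[:,:2]*1000).astype(np.float32)))
# workspace obstacle height map
m=(W[...,2]>.08)&(W[...,0]>.1)&(W[...,0]<1)&(W[...,1]<0)&(W[...,1]>-.9)
im=cv2.resize(p[80:240,200:440],(800,533),interpolation=cv2.INTER_CUBIC); cv2.imwrite('pics/c.png',im)
for u,v in ((360,160),(340,150),(300,145),(280,130),(320,105),(400,130),(250,80),(340,60),(345,100)): print((u,v),np.round(W[v,u],3))
E
```

```text
jig 0.58 [220.9, 123.8, 285.6, 197.6] 3123 [ 0.479 -0.172  0.017] [[0.392, -0.294, 0.001], [0.533, -0.116, 0.103]]
1609 ((452.28631591796875, -207.32994079589844), (183.03610229492188, 101.97102355957031), 56.10700988769531)
blank 0.76 [240.0, 120.9, 270.8, 170.4] 724 [ 0.428 -0.222  0.05 ] [[0.394, -0.259, 0.021], [0.456, -0.157, 0.053]]
669 ((436.8238525390625, -211.85040283203125), (111.2022705078125, 49.03810119628906), 52.80986785888672)
pin_head 0.58 [238.1, 142.2, 252.8, 156.6] 134 [ 0.478 -0.176  0.102] [[0.467, -0.188, 0.075], [0.487, -0.167, 0.106]]
end_stop 0.89 [220.3, 125.1, 284.1, 202.3] 2891 [ 0.48  -0.172  0.017] [[0.395, -0.294, 0.009], [0.533, -0.118, 0.103]]
end_stop 0.33 [286.2, 227.0, 324.8, 260.0] 778 [0.514 0.011 0.028] [[0.49, -0.017, 0.002], [0.538, 0.028, 0.038]]
locking_pin 0.49 [243.7, 141.4, 255.7, 156.9] 140 [ 0.477 -0.176  0.102] [[0.461, -0.191, 0.064], [0.487, -0.167, 0.106]]
v_block 0.71 [288.3, 226.0, 323.7, 259.2] 714 [0.515 0.012 0.028] [[0.491, -0.009, 0.004], [0.538, 0.028, 0.038]]
bush 0.72 [275.0, 262.0, 289.4, 280.1] 198 [0.587 0.019 0.028] [[0.576, 0.007, 0.004], [0.597, 0.028, 0.033]]
drift 0.8 [287.7, 295.4, 318.7, 370.2] 566 [0.636 0.122 0.012] [[0.604, 0.063, 0.002], [0.662, 0.172, 0.016]]
(360, 160) [ 0.36  -0.009  0.112]
(340, 150) [ 0.385 -0.037  0.138]
(300, 145) [ 0.433 -0.088  0.15 ]
(280, 130) [ 0.351 -0.225 -0.002]
(320, 105) [ 0.428 -0.056  0.274]
(400, 130) [0.337 0.037 0.216]
(250, 80) [ 0.474 -0.159  0.284]
(340, 60) [ 0.398 -0.052  0.344]
(345, 100) [ 0.39  -0.039  0.267]
```

View pics/c.png

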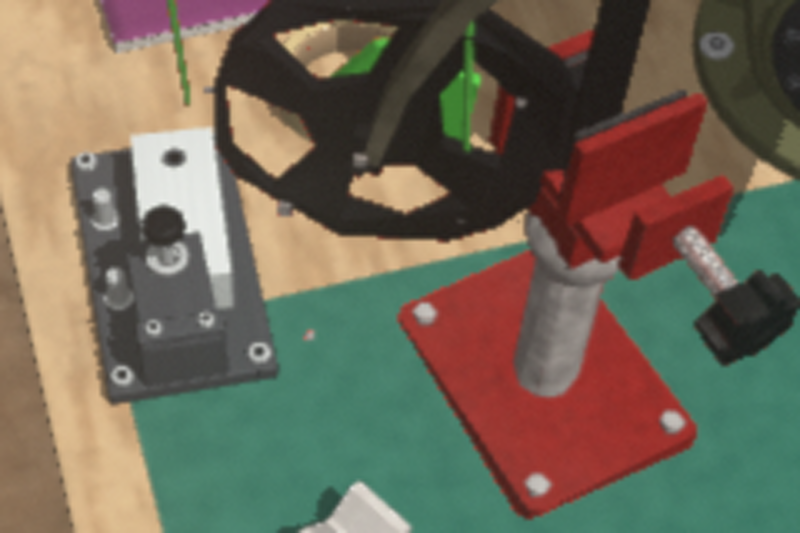

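Jig found: x axis at about 56.1 deg and origin near (0.458, -0.206). The head falls within 2 mm of where it should be. The bow's cam and strings overhang the area, so I'll map them before moving.

Run:
```python
from h import *
W=np.load('pics/W.npy'); _,ds=viewer.camera('side'); S=cloud('side',ds)
P=np.concatenate([W.reshape(-1,3),S.reshape(-1,3)]); P=P[~np.isnan(P[:,0])]
a=np.radians(56.1);c,s=np.cos(a),np.sin(a);R=np.array([[c,-s],[s,c]])
J=(P[:,:2]-[.4578,-.2062])@R*1000; z=P[:,2]*1000
# obstacle heights in jig frame, 30mm cells: min z above 75 / max z
xs=range(-270,240,30); ys=range(240,-240,-30)
print('rows y, cols x; minz>75 / maxz (n>=2)'); print('      ',*[f'{x:8d}' for x in xs])
for y in ys:
    o=[]
    for x in xs:
        k=(J[:,0]>=x)&(J[:,0]<x+30)&(J[:,1]>=y)&(J[:,1]<y+30)&(z>75)&(z<700)
        o.append(f'{z[k].min():4.0f}/{z[k].max():3.0f}' if k.sum()>1 else '    .   ')
    print(f'{y:5d} ',*o)
print('tcp in jig', (np.array([.216,-.506])-[.4578,-.2062])@R*1000)
```

```text
rows y, cols x; minz>75 / maxz (n>=2)
           -270     -240     -210     -180     -150     -120      -90      -60      -30        0       30       60       90      120      150      180      210
  240      .        .        .        .        .        .        .        .        .     368/464  372/463  284/462  328/365  189/459  187/247     .     202/250
  210      .        .        .        .        .        .        .        .        .        .     308/407  164/462   76/453   75/461  186/248  204/248  208/248
  180      .        .        .        .        .        .        .     438/441  437/463     .        .     227/398   75/453   75/461  192/246  203/247     .   
  150      .        .        .        .        .        .        .     434/438     .        .        .     131/397  134/421  151/404     .        .        .   
  120   471/483     .        .        .        .        .        .        .        .        .        .     126/466  127/416  326/361     .        .        .   
   90   474/485     .        .        .        .        .        .        .        .        .     234/
[... 998 characters left out ...]
      .        .   
 -120      .        .        .        .        .        .        .        .        .        .        .        .        .        .        .        .        .   
 -150      .        .        .        .        .        .        .        .        .        .        .        .        .        .        .        .        .   
 -180      .        .        .        .        .        .        .        .        .        .        .        .        .        .        .        .        .   
 -210      .        .        .        .        .        .        .        .        .        .        .        .        .        .        .        .        .   
tcp in jig [-383.70045042   33.48498686]
```

Run:
```python
from h import *
Ps=[];C=[]
for c in('scene','side'):
    p,d=viewer.camera(c); Ps.append(cloud(c,d).reshape(-1,3)); C.append(p.reshape(-1,3))
P=np.concatenate(Ps);C=np.concatenate(C);k=~np.isnan(P[:,0]);P=P[k];C=C[k]
a=np.radians(56.1);c,s=np.cos(a),np.sin(a);R=np.array([[c,-s],[s,c]])
J=np.c_[(P[:,:2]-[.4578,-.2062])@R,P[:,2]]*1000
k=(J[:,2]>60)&(J[:,2]<1200)&(abs(J[:,0])<400)&(J[:,1]>-200)&(J[:,1]<620);J=J[k];C=C[k]
im=np.full((600,800,3),255,np.uint8)
def pl(h,v,x0,y0,sc,label):
    for a_,b_,col in zip(h,v,C):
        x=int(x0+a_*sc);y=int(y0-b_*sc)
        if 0<=x<800 and 0<=y<600: cv2.circle(im,(x,y),1,col.tolist(),-1)
    cv2.putText(im,label,(x0-100,y0+15),0,.45,(0,0,255),1); cv2.circle(im,(x0,y0),4,(0,0,255),1)
    for g in(100,200,300):
        cv2.circle(im,(int(x0+g*sc),y0),2,(255,0,255),-1); cv2.circle(im,(x0,int(y0-g*sc)),2,(255,0,255),-1)
pl(J[:,0],J[:,1],200,560,.8,'plan x right y up')
pl(J[:,1],J[:,2],490,260,.45,'y right z up'); pl(J[:,0],J[:,2],590,560,.45,'x right z up')
cv2.imwrite('pics/d.png',im)
g=(C[:,1].astype(int)>C[:,2]+50)&(C[:,1].astype(int)>C[:,0]+40)
G=J[g];print(len(G)); 
for q in G[np.argsort(G[:,2])][::max(1,len(G)//40)]: print(np.round(q).astype(int),end=' ')
```

```text
2094
[35 -2 65] [ 85 139 212] [ 85 142 221] [ 84 139 230] [ 86 145 238] [ 70 103 244] [104 144 250] [ 47  18 258] [102 140 272] [ 98 141 289] [ 75 246 296] [ 70 245 300] [ 93 304 306] [ 76 263 313] [ 93 309 329] [ 92 314 333] [ 79 267 335] [ 94 313 338] [ 94 311 340] [ 94 308 343] [ 84 259 345] [ 93 304 347] [ 89 317 349] [ 78 269 352] [102 299 354] [ 93 309 356] [ 94 309 358] [ 93 305 359] [ 93 307 361] [ 91 310 363] [ 86 285 364] [ 85 286 366] [ 84 287 367] [ 91 136 369] [ 92 295 371] [ 85 277 373] [ 46   9 380] [ 45   7 409] [ 42   7 433] [ 73 408 449] [ 85 130 465]
```

View pics/d.png

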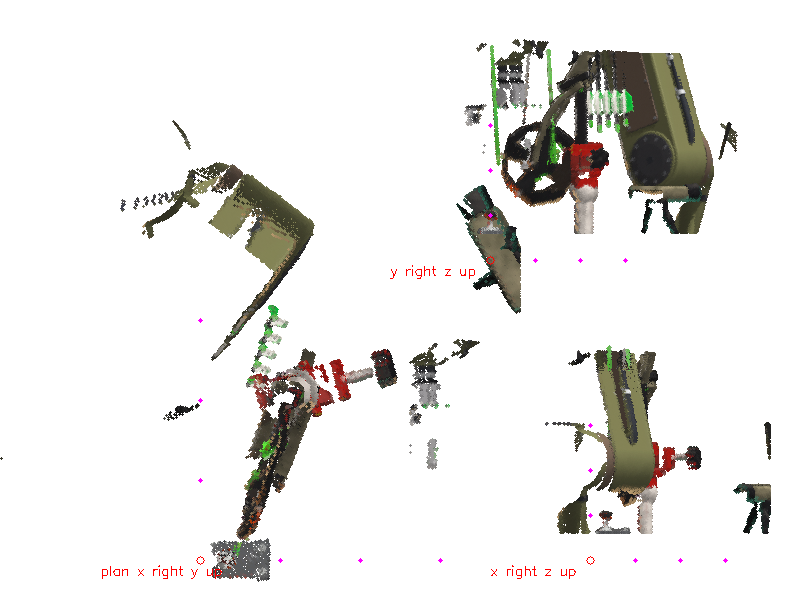

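Run:
```python
from h import *
p,d=viewer.camera('side'); w,dw=viewer.camera('wrist')
a=cv2.resize(p[0:190,300:490],(400,400),interpolation=cv2.INTER_CUBIC); b=cv2.resize(w,(400,300))
im=np.zeros((400,800,3),np.uint8); im[:,:400]=a; im[:300,400:]=b; cv2.imwrite('pics/e.png',im)
W=cloud('wrist',dw).reshape(-1,3);W=W[~np.isnan(W[:,0])];np.save('pics/Ww.npy',W)
a=np.radians(56.1);c,s=np.cos(a),np.sin(a);R=np.array([[c,-s],[s,c]])
J=np.c_[(W[:,:2]-[.4578,-.2062])@R,W[:,2]]*1000
k=(J[:,2]>110)&(abs(J[:,0])<150)&(abs(J[:,1]-100)<250);print(k.sum(),J[k].min(0) if k.any() else 0,J[k].max(0) if k.any() else 0)
S=cloud('side',d)
for v,u in ((18,412),(10,400),(5,400),(20,425),(10,425),(30,412)): print(v,u,np.round(np.r_[(S[v,u,:2]-[.4578,-.2062])@R,S[v,u,2]]*1000))
```

```text
0 0 0
18 412 [-42. 183. 439.]
10 400 [139. 249. 445.]
5 400 [140. 248. 452.]
20 425 [-379.   59.  444.]
10 425 [ 77. 260. 447.]
30 412 [ 69. 238. 418.]
```

View pics/e.png

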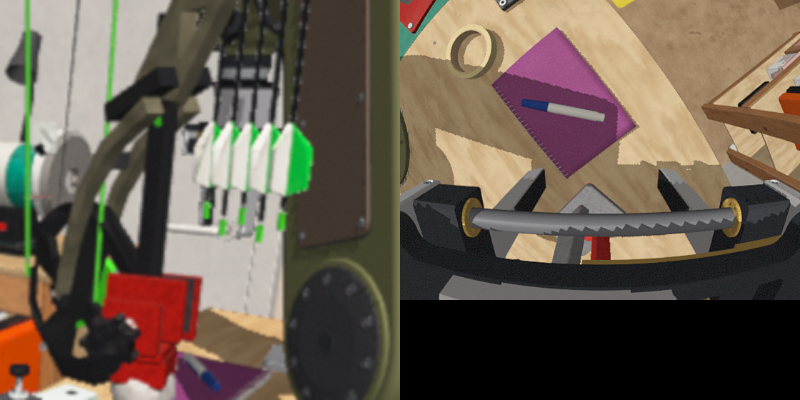

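The side crop shows that the odd returns near z 0.44 are the robot's wrist seen between the arrows. The bow occupies jig x > 40, y > 5, z > 120 mm, and a string stands at about (47, 18). The wrist picture shows only the bench, the notebook and the fingers. I'll approach from the -x side with the fingers shut and the tool turned to line up with the jig.

{"method": "carry_out", "body": {
  "commands": [1,1.3,2.6,0,0,0,0.06,1,2.8,5.6,0,0,0,0.13,1,4.5,9,0,0,0,0.2,1,6.2,12.4,0,0,0,0.28,1,7.9,15.8,0,0,0,0.36,1,9.6,19.2,0,0,0,0.44,1,11.3,22.6,0,0,0,0.5,1,12.8,25.6,0,0,0,0.577,1,12.8,25.6,0,0,0,0.577,1,12.8,25.6,0,0,0,0.577,1,12.8,25.6,0,0,0,0.577]
}}

```text
time_s: 1.72
ee_pos: [0.3441, -0.2501, 0.2056]
eef_rot: [3.141, -0.0, -0.591]
force: [0.7, 0.2, -0.4]
grip_width: 0.0239
```

```bash
cat >> h.py <<'E'
A=np.radians(56.1);O=np.array([.4578,-.2062]);RJ=np.array([[np.cos(A),-np.sin(A)],[np.sin(A),np.cos(A)]])
def state():
    o=ctrl.get_obs(); j=(o['ee_pos'][:2]-O)@RJ*1000
    f=np.array(o['force'][:2])@RJ
    print('t',round(float(o['time_s']),2),'jig xy mm',np.round(j,1),'z',round(o['ee_pos'][2]*1000,1),'rpy',np.round(o['eef_rot'],3),'Fjig',np.round(f,1),'Fz',round(o['force'][2],1),'w',round(float(o['grip_width']),4),'q',np.round(o['qpos'],2))
E
python3 - <<'E'
from h import *
state()
s,d=viewer.camera('scene'); w,dw=viewer.camera('wrist'); i=viewer.camera_info('wrist'); print(i)
im=np.zeros((560,800,3),np.uint8); im[:280,:373]=cv2.resize(s[:210,140:420],(373,280)); im[:,380:]=cv2.resize(w[:,70:490],(560,560))[:, :420]; cv2.imwrite('pics/f.png',im); cv2.imwrite('pics/w1.png',w); np.save('pics/w1.npy',dw)
E
```

```text
t 1.72 jig xy mm [-99.9  69.9] z 205.6 rpy [ 3.141 -0.    -0.591] Fjig [ 0.6 -0.5] Fz -0.4 w 0.0239 q [-0.71  0.02  1.85 -0.    1.28 -0.12]
{'fx': 325.19226210127806, 'fy': 325.19226210127806, 'cx': 281.8739882965646, 'cy': 210.77933173756065, 'R': array([[ 8.29405378e-01, -5.58647103e-01, -3.64572155e-04],
       [-5.43636875e-01, -8.07270093e-01,  2.29725803e-01],
       [-1.28629963e-01, -1.90337622e-01, -9.73255322e-01]]), 't': array([-0.42415335, -0.03839396,  0.38620965])}
```

View pics/w1.png

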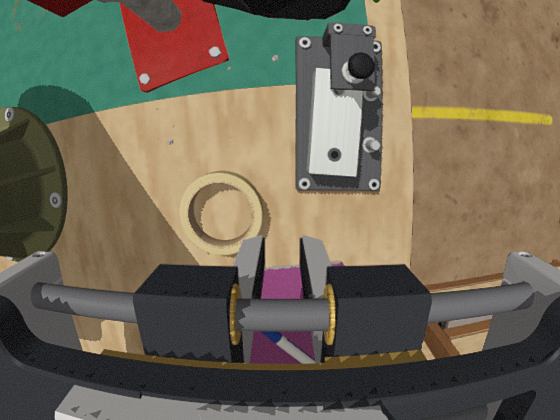

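The wrist view shows the jig at (340,115), the blank at (335,130) with an angle to the jig, the head at (360,65), and a wooden ring at (222,212), a bystander. Measuring from this picture.

Run:
```python
from h import *
p,d=viewer.camera('wrist'); W=cloud('wrist',d)
def rect(Q): return cv2.minAreaRect((Q[:,:2]*1000).astype(np.float32))
for t in ('jig','blank','pin_head'):
    for r in nets.silhouettes('wrist',t)[:1]:
        P=W[r['region']]; P=P[~np.isnan(P[:,0])]
        print(t,round(r['confidence'],2),np.round(np.percentile(P,[2,50,98],axis=0),3).tolist())
        if t=='pin_head':
            Q=P[P[:,2]>np.percentile(P[:,2],50)-.004]; print(cv2.minEnclosingCircle((Q[:,:2]*1000).astype(np.float32)))
# geometry: all points within the jig area, by height
J=np.concatenate([(W[...,:2]-O)@RJ,W[...,2:]],-1).reshape(-1,3)*1000; J=J[~np.isnan(J[:,0])]
b=J[(abs(J[:,2]-14)<4)&(abs(J[:,0])<110)&(abs(J[:,1])<70)]; print('plate',len(b),b[:,2].mean(),cv2.minAreaRect(b[:,:2].astype(np.float32)))
t=J[(abs(J[:,2]-50)<3)&(abs(J[:,0])<110)&(abs(J[:,1])<60)]; print('blank top',len(t),t[:,2].mean(),cv2.minAreaRect(t[:,:2].astype(np.float32)), t.min(0),t.max(0))
for x in (-65,-50,-30,-10,5):
    q=t[abs(t[:,0]-x)<4]; print(x,len(q),np.round(np.percentile(q[:,1],[2,98]),1))
for n,(x,y) in {'pin1':(-40,-31),'pin2':(20,-31)}.items():
    q=J[(abs(J[:,0]-x)<10)&(abs(J[:,1]-y)<12)&(abs(J[:,2]-40)<3)]; print(n,len(q),q.mean(0) if len(q) else 0)
h=J[(J[:,2]>98)&(J[:,2]<110)&(abs(J[:,0]-34)<25)&(abs(J[:,1])<25)];print('head',len(h),h.mean(0),cv2.minEnclosingCircle(h[:,:2].astype(np.float32)))
q=J[(J[:,2]>20)&(J[:,0]<-60)&(J[:,1]>60)&(J[:,0]>-250)&(J[:,1]<200)&(J[:,2]<100)];print('ring',q.min(0),q.max(0))
```

```text
jig 0.78 [[0.373, -0.295, 0.011], [0.464, -0.186, 0.015], [0.523, -0.12, 0.103]]
blank 0.82 [[0.389, -0.262, 0.021], [0.43, -0.218, 0.05], [0.467, -0.162, 0.051]]
pin_head 0.81 [[0.464, -0.19, 0.064], [0.474, -0.179, 0.102], [0.486, -0.165, 0.104]]
((475.5523681640625, -179.010986328125), 12.346693992614746)
plate 5735 13.853696543655488 ((-5.3935546875, 4.430675506591797), (181.67958068847656, 102.82205200195312), 0.013789699412882328)
blank top 4341 49.83203596006046 ((4.472572326660156, 13.248271942138672), (50.90797424316406, 156.3815460205078), 86.36001586914062) [-73.9097073  -12.74539615  47.04461035] [83.56236586 42.84842207 52.98846379]
-65 377 [-6.5 41.9]
-50 362 [-7.2 40.9]
-30 365 [-8.2 39.6]
-10 369 [-9.8 38.7]
5 360 [-10.9  37.1]
pin1 83 [-41.68123379 -29.6103439   39.34198324]
pin2 62 [ 17.44823065 -30.61677319  39.40379408]
head 539 [ 31.61191821   1.2670486  102.09299736] ((32.20624542236328, 0.4856981039047241), 12.486629486083984)
ring [-171.93577908   94.69389368   20.01059321] [-73.76610067 191.69563089  27.14389226]
```

The wrist camera sits about 67 mm ahead of the fingers on the jig's +x side, so it would come near the bow. I'll lean the tool 30 deg towards jig -x, which moves it clear.

{"method": "carry_out", "body": {
  "commands": [1,0,0,0,0.09,-0.06,0,1,0,0,0,0.18,-0.12,0,1,0,0,0,0.27,-0.18,0,1,0,0,0,0.36,-0.24,0,1,0.6,1,0,0.435,-0.292,0,1,1.8,2.9,0,0.435,-0.292,0,1,3.1,4.9,0,0.435,-0.292,0,1,4.3,6.8,0,0.435,-0.292,0,1,4.3,6.8,0,0.435,-0.292,0,1,4.3,6.8,0,0.435,-0.292,0]
}}

```text
time_s: 2.85
ee_pos: [0.3868, -0.1822, 0.2054]
eef_rot: [-2.618, 0.0, -0.59]
force: [-0.2, -0.5, 0.3]
grip_width: 0.0006
```

Run:
```python
from h import *
state()
w,dw=viewer.camera('wrist'); s,_=viewer.camera('scene')
im=np.zeros((420,800,3),np.uint8); im[:, :420]=w[:,70:490]; im[:,420:]=cv2.resize(s[20:230,170:360],(380,420)); cv2.imwrite('pics/g.png',im)
```

```text
t 2.85 jig xy mm [-19.6  72.4] z 205.4 rpy [-2.618  0.    -0.59 ] Fjig [-0.5 -0.1] Fz 0.3 w 0.0006 q [-0.84  0.06  1.89  0.52  1.36 -0.41]
```

View pics/g.png

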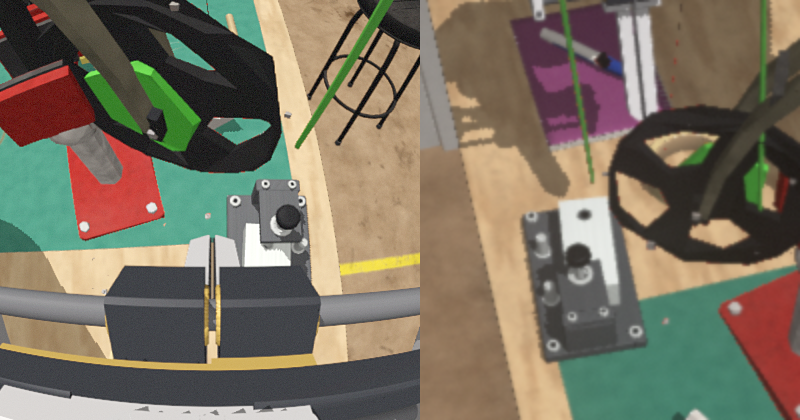

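The wrist view shows the fingers clear of the bow cam, whose edge is at (270,130), and of the string at (300,145). The jig lies ahead at (265,230). Descending beside the blank now.

{"method": "carry_out", "body": {
  "commands": [1,0,0,-4,0,0,0,1,0,0,-8,0,0,0,1,0,0,-12,0,0,0,1,0,0,-15,0,0,0,1,0,0,-17.3,0,0,0,1,0,0,-17.3,0,0,0,1,0.5,-0.33,-17.3,0,0,0,1,1,-0.67,-17.3,0,0,0,1,1,-0.67,-17.3,0,0,0]
}}

```text
time_s: 3.7
ee_pos: [0.3981, -0.1914, 0.034]
eef_rot: [-2.619, -0.003, -0.592]
force: [0.2, -0.4, -0.2]
grip_width: 0.0001
```

```bash
python3 -c "
from h import *
state()"
```

```text
t 3.7 jig xy mm [-21.   57.8] z 34.0 rpy [-2.619 -0.003 -0.592] Fjig [-0.2 -0.3] Fz -0.2 w 0.0001 q [-0.84  0.38  1.99  0.61  1.01 -0.64]
```

{"method": "carry_out", "body": {
  "commands": [1,0.12,-0.08,0,0,0,0,1,0.25,-0.17,0,0,0,0,1,0.37,-0.25,0,0,0,0,1,0.46,-0.31,0,0,0,0,1,0.54,-0.36,0,0,0,0,1,0.62,-0.42,0,0,0,0,1,0.7,-0.47,0,0,0,0,1,0.79,-0.53,0,0,0,0,1,0.87,-0.59,0,0,0,0,1,0.96,-0.64,0,0,0,0]
}}

```text
time_s: 4.53
ee_pos: [0.4077, -0.1978, 0.034]
eef_rot: [-2.619, -0.003, -0.592]
force: [-3.5, 0.6, 2.1]
grip_width: 0.0001
```

```bash
python3 -c "
from h import *
state()"
```

```text
t 4.53 jig xy mm [-21.   46.2] z 34.0 rpy [-2.619 -0.003 -0.592] Fjig [-1.5  3.3] Fz 2.1 w 0.0001 q [-0.83  0.4   1.96  0.61  1.01 -0.63]
```

{"method": "carry_out", "body": {
  "commands": [1,0.08,-0.06,0,0,0,0,1,0.16,-0.11,0,0,0,0,1,0.24,-0.16,0,0,0,0,1,0.32,-0.22,0,0,0,0,1,0.4,-0.27,0,0,0,0]
}}

```text
time_s: 4.95
ee_pos: [0.4118, -0.2005, 0.034]
eef_rot: [-2.619, -0.003, -0.592]
force: [-3.0, 1.1, 1.8]
grip_width: 0.0002
```

{"method": "carry_out", "body": {
  "commands": [1,0.04,-0.03,0,0,0,0,1,0.08,-0.06,0,0,0,0]
}}

```text
time_s: 5.12
ee_pos: [0.4126, -0.2011, 0.034]
eef_rot: [-2.619, -0.003, -0.592]
force: [-3.1, 1.8, 1.6]
grip_width: 0.0006
```

{"method": "carry_out", "body": {
  "commands": [1,0.04,-0.03,0,0,0,0,1,0.08,-0.06,0,0,0,0]
}}

```text
time_s: 5.28
ee_pos: [0.4134, -0.2017, 0.0339]
eef_rot: [-2.618, -0.003, -0.592]
force: [-3.0, 1.8, 1.6]
grip_width: 0.0007
```

```bash
python3 -c "
from h import *
state()"
```

```text
t 5.28 jig xy mm [-21.   39.3] z 33.9 rpy [-2.618 -0.003 -0.592] Fjig [-0.2  3.5] Fz 1.6 w 0.0007 q [-0.83  0.41  1.94  0.61  1.02 -0.62]
```

{"method": "carry_out", "body": {
  "commands": [1,0.04,-0.03,0,0,0,0,1,0.08,-0.06,0,0,0,0]
}}

```text
time_s: 5.45
ee_pos: [0.4143, -0.2023, 0.0339]
eef_rot: [-2.618, -0.003, -0.592]
force: [-3.2, 1.9, 1.2]
grip_width: 0.0002
```

{"method": "carry_out", "body": {
  "commands": [1,0.04,-0.03,0,0,0,0,1,0.08,-0.06,0,0,0,0]
}}

```text
time_s: 5.62
ee_pos: [0.4151, -0.2029, 0.034]
eef_rot: [-2.618, -0.003, -0.592]
force: [-3.0, 1.0, 2.0]
grip_width: 0.0007
```

```bash
python3 -c "
from h import *
state()"
```

```text
t 5.62 jig xy mm [-21.1  37.3] z 34.0 rpy [-2.618 -0.003 -0.592] Fjig [-0.8  3.1] Fz 2.0 w 0.0007 q [-0.83  0.41  1.93  0.61  1.02 -0.62]
```

```bash
cat >> h.py <<'E'
def blank(cams=('wrist','scene')):
    for c in cams:
        p,d=viewer.camera(c); W=cloud(c,d); J=np.concatenate([(W[...,:2]-O)@RJ,W[...,2:]],-1)*1000
        r=nets.silhouettes(c,'blank')[:1]
        if r:
            P=J[r[0]['region']]; P=P[(abs(P[:,2]-50)<5)]
            print(c,'blank conf',round(r[0]['confidence'],2),len(P),'xmin',np.percentile(P[:,0],1).round(1))
            xs=[x for x in range(-66,30,8) if (abs(P[:,0]-x)<3).sum()>8]
            lo=[np.percentile(P[abs(P[:,0]-x)<3][:,1],3) for x in xs]; hi=[np.percentile(P[abs(P[:,0]-x)<3][:,1],97) for x in xs]
            print('  x',xs,'\n  lo',np.round(lo,1),'\n  hi',np.round(hi,1))
        K=J.reshape(-1,3);K=K[~np.isnan(K[:,0])]
        for x in(-40,20):
            q=K[(abs(K[:,0]-x)<10)&(abs(K[:,1]+31)<9)&(abs(K[:,2]-40)<3)]; print('  pin',x,len(q),np.round(q.mean(0),1) if len(q) else '')
        b=K[(abs(K[:,2]-14)<4)&(abs(K[:,0])<110)&(abs(K[:,1])<65)]
        if len(b)>200: print('  plate',np.round(np.percentile(b[:,:2],[.5,99.5],axis=0),1).tolist())
    return p
E
python3 -c "
from h import *
blank()"
```

```text
wrist blank conf 0.67 7999 xmin -66.8
  x [-66, -50, -42, -34, -26, -18, -10, -2, 6, 14, 22] 
  lo [-24.9 -23.8 -24.4 -24.  -22.5 -22.6 -22.2 -22.1 -21.9 -21.9  22.3] 
  hi [-19.1 -20.5 -16.    7.8  22.9  24.4  24.8  25.2  25.1  25.5  26.4]
  pin -40 171 [-41.8 -31.5  39.6]
  pin 20 173 [ 17.5 -30.9  39.6]
  plate [[-92.0, -45.9], [82.6, 55.0]]
scene blank conf 0.72 661 xmin -70.6
  x [-66, -58, -50, -42, -34, -26, -18, -10, -2, 6] 
  lo [-24.1 -23.2 -24.2 -23.3 -22.7 -23.4 -22.5 -24.1 -22.9 -24.1] 
  hi [21.8 22.5 23.3 22.1 23.  21.7 23.8 24.4 25.1 25. ]
  pin -40 22 [-39.4 -31.2  40.3]
  pin 20 24 [ 19.7 -30.9  39.9]
  plate [[-93.2, -46.8], [86.1, 54.5]]
```

The blank is on or almost on the first pin and still slightly skewed the other way. I'll keep pushing between the pins.

{"method": "carry_out", "body": {
  "commands": [1,0.04,-0.03,0,0,0,0,1,0.08,-0.06,0,0,0,0]
}}

```text
time_s: 5.98
ee_pos: [0.4156, -0.2032, 0.0339]
eef_rot: [-2.618, -0.002, -0.591]
force: [-7.1, 4.7, 5.1]
grip_width: 0.0003
```

{"method": "carry_out", "body": {
  "commands": [1,0.04,-0.03,0,0,0,0,1,0.08,-0.06,0,0,0,0]
}}

```text
time_s: 6.15
ee_pos: [0.4158, -0.2031, 0.0338]
eef_rot: [-2.617, -0.0, -0.59]
force: [-9.2, 5.4, 5.5]
grip_width: 0.0004
```

```bash
python3 -c "
from h import *
state()"
```

```text
t 6.15 jig xy mm [-20.9  36.6] z 33.8 rpy [-2.617 -0.    -0.59 ] Fjig [-0.6 10.6] Fz 5.5 w 0.0004 q [-0.83  0.41  1.93  0.61  1.02 -0.62]
```

{"method": "carry_out", "body": {
  "commands": [1,0.08,-0.06,0,0,0,0,1,0.12,-0.09,0,0,0,0]
}}

```text
time_s: 6.32
ee_pos: [0.416, -0.203, 0.0336]
eef_rot: [-2.616, 0.003, -0.588]
force: [-15.1, 6.9, 10.1]
grip_width: 0.0003
```

```bash
python3 -c "
from h import *
state();blank()"
```

```text
t 6.32 jig xy mm [-20.6  36.5] z 33.6 rpy [-2.616  0.003 -0.588] Fjig [-2.7 16.4] Fz 10.1 w 0.0003 q [-0.83  0.42  1.93  0.6   1.03 -0.62]Traceback (most recent call last):
  File "<string>", line 3, in <module>
    state();blank()
            ~~~~~^^
  File "h.py", line 21, in blank
    print(c,'blank conf',round(r[0]['confidence'],2),len(P),'xmin',np.percentile(P[:,0],1).round(1))
                                                                   ~~~~~~~~~~~~~^^^^^^^^^^
    return _quantile_unchecked(
        a, q, axis, out, overwrite_input, method, keepdims, weights)
    return _ureduce(a,
                    func=_quantile_ureduce_func,
    ...<5 lines>...
                    overwrite_input=overwrite_input,
                    method=method)
    r = func(a, **kwargs)
    result = _quantile(arr,
                       quantiles=q,
    ...<2 lines>...
                       out=out,
                       weights=wgt)
    slices_having_nans = np.isnan(arr[-1, ...])
                                  ~~~^^^^^^^^^
IndexError: index -1 is out of bounds for axis 0 with size 0
```

Firm stop at about 17 N. I'll back off and measure flushness.

{"method": "carry_out", "body": {
  "commands": [1,-0.2,0.13,0,0,0,0,1,-0.8,0.55,0,0,0,0,1,-1.7,1.1,0,0,0,0,1,-2.5,1.7,3,0,0,0,1,-2.5,1.7,7,0,0,0,1,-3.5,0.2,10,0,0,0,1,-5,-2,13,0,0,0,1,-6.5,-5,13,0,0,0,1,-8,-7.5,13,0,0,0,1,-8,-7.5,13,0,0,0,1,-8,-7.5,13,0,0,0]
}}

```text
time_s: 7.33
ee_pos: [0.3355, -0.2786, 0.1635]
eef_rot: [-2.616, 0.003, -0.591]
force: [0.8, 0.2, 0.4]
grip_width: 0.0002
```

```bash
cat >> h.py <<'E'
def edges(c='wrist'):
    p,d=viewer.camera(c); W=cloud(c,d); J=np.concatenate([(W[...,:2]-O)@RJ,W[...,2:]],-1)*1000
    K=J.reshape(-1,3);K=K[~np.isnan(K[:,0])]
    T=K[(abs(K[:,2]-50)<3)&(K[:,0]>-85)&(K[:,0]<12)&(abs(K[:,1])<45)]
    q=lambda P,a:np.percentile(P,a)
    xs=np.arange(-60,10,6.); hi=[];lo=[]
    for x in xs:
        P=T[abs(T[:,0]-x)<3][:,1]; lo.append(q(P,1) if len(P)>8 else np.nan); hi.append(q(P,99) if len(P)>8 else np.nan)
    lo=np.array(lo);hi=np.array(hi)
    for n,e in(('lo',lo),('hi',hi)):
        k=~np.isnan(e); f=np.polyfit(xs[k],e[k],1); print(c,n,np.round(e,1),'angle deg',round(np.degrees(f[0]),2),'at x=-10',round(np.polyval(f,-10),1))
    ys=np.arange(-18,19,6.); mn=np.array([q(T[abs(T[:,1]-y)<3][:,0],.7) for y in ys]); f=np.polyfit(ys,mn,1); print('-x face',np.round(mn,1),'angle',round(np.degrees(-f[0]),2))
    for x in(-40,20):
        Q=K[(abs(K[:,0]-x)<10)&(abs(K[:,1]+31)<9)&(abs(K[:,2]-40)<3)]; print('pin',x,len(Q),np.round(Q.mean(0),1) if len(Q) else '')
    b=K[(abs(K[:,2]-14)<4)&(abs(K[:,0])<110)&(abs(K[:,1])<65)]; print('plate',np.round(np.percentile(b[:,:2],[.5,99.5],axis=0),1).tolist())
    return p
E
python3 -c "
from h import *
state();p=edges();s=edges('scene')
im=np.zeros((420,800,3),np.uint8); im[:, :420]=p[:,130:550]; im[:,420:]=cv2.resize(s[100:210,200:300],(380,420),interpolation=2); cv2.imwrite('pics/i.png',im)
"
```

```text
t 7.33 jig xy mm [-128.3   61.1] z 163.5 rpy [-2.616  0.003 -0.591] Fjig [ 0.6 -0.6] Fz 0.4 w 0.0002 q [-1.06  0.21  1.83  0.47  1.38 -0.63]
wrist lo [-24.  -24.  -23.6 -23.9 -23.7 -23.9 -24.2 -24.1 -23.7 -24.  -24.2 -23.5] angle deg 0.0 at x=-10 -23.9
wrist hi [25.1 24.9 25.5 25.4 25.2 24.4 25.5 25.5 25.3 24.9 24.8 25.3] angle deg -0.04 at x=-10 25.1
-x face [-69.7 -69.6 -69.6 -69.7 -69.6 -69.7 -70. ] angle 0.26
pin -40 66 [-41.4 -31.2  39.4]
pin 20 57 [ 18.4 -30.9  39.5]
plate [[-95.4, -45.3], [82.1, 55.9]]
scene lo [-25.2 -23.9 -25.  -23.7 -24.7 -24.3 -22.9 -24.9 -24.  -24.7 -24.7 -24.5] angle deg 0.09 at x=-10 -24.3
scene hi [23.3 23.5 24.3 23.4 23.6 23.8 24.5 23.8 24.5 23.5 24.5 23.5] angle deg 0.42 at x=-10 24.0
-x face [-69.1 -72.7 -70.4 -70.7 -71.8 -70.  -70.1] angle -0.32
pin -40 23 [-40.  -30.8  39.7]
pin 20 26 [ 19.7 -30.8  39.6]
plate [[-93.7, -46.7], [86.0, 54.5]]
```

View pics/i.png

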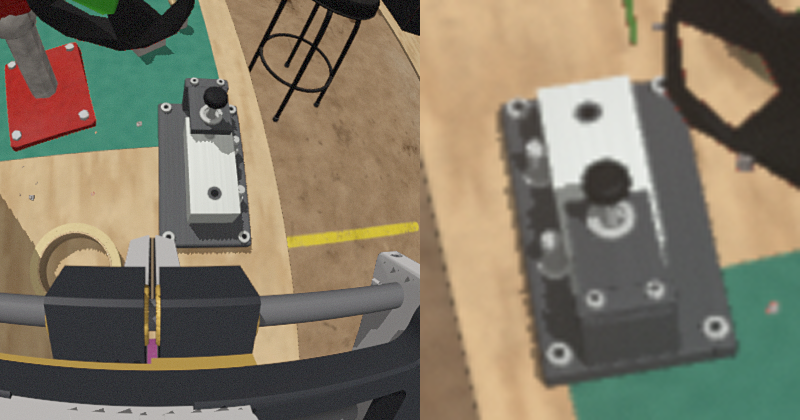

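The pictures and numbers agree: the blank is flush on both side pins (0.0 deg, edge at -24 to -24.5) with its end face about 13 mm short. Next comes the free end.

{"method": "carry_out", "body": {
  "commands": [1,3.4,-0.45,0,0,0,0,1,6.8,-0.9,-2,0,0,0,1,6.8,-0.9,-6,0,0,0,1,6.8,-0.9,-10,0,0,0,1,6.8,-0.9,-13,0,0,0,1,6.8,-0.9,-13,0,0,0,1,6.8,-0.9,-13,0,0,0]
}}

```text
time_s: 8.02
ee_pos: [0.4043, -0.2851, 0.0333]
eef_rot: [-2.615, 0.006, -0.588]
force: [-0.6, 0.3, 0.0]
grip_width: 0.0006
```

```bash
python3 -c "
from h import *
state()"
```

```text
t 8.02 jig xy mm [-95.3   0.4] z 33.3 rpy [-2.615  0.006 -0.588] Fjig [-0.1  0.7] Fz 0.0 w 0.0006 q [-0.95  0.51  1.78  0.55  1.13 -0.67]
```

{"method": "carry_out", "body": {
  "commands": [1,0.17,0.25,0,0,0,0,1,0.36,0.53,0,0,0,0,1,0.56,0.83,0,0,0,0,1,0.78,1.16,0,0,0,0,1,0.9,1.33,0,0,0,0,1,0.97,1.43,0,0,0,0,1,1.04,1.53,0,0,0,0,1,1.11,1.63,0,0,0,0,1,1.18,1.73,0,0,0,0,1,1.25,1.83,0,0,0,0,1,1.32,1.93,0,0,0,0]
}}

```text
time_s: 8.93
ee_pos: [0.4175, -0.2658, 0.0333]
eef_rot: [-2.615, 0.006, -0.588]
force: [-2.6, -4.5, 2.9]
grip_width: 0.0006
```

```bash
python3 -c "
from h import *
state()"
```

```text
t 8.93 jig xy mm [-72.    0.2] z 33.3 rpy [-2.615  0.006 -0.588] Fjig [-5.2 -0.3] Fz 2.9 w 0.0006 q [-0.91  0.5   1.8   0.56  1.1  -0.64]
```

In contact and sliding at about 5 N, with some 8-9 mm to go.

{"method": "carry_out", "body": {
  "commands": [1,0.07,0.1,0,0,0,0,1,0.14,0.2,0,0,0,0,1,0.21,0.3,0,0,0,0,1,0.28,0.4,0,0,0,0,1,0.35,0.5,0,0,0,0]
}}

```text
time_s: 9.35
ee_pos: [0.4211, -0.2607, 0.0333]
eef_rot: [-2.615, 0.006, -0.588]
force: [-3.1, -3.3, 3.0]
grip_width: 0.0002
```

{"method": "carry_out", "body": {
  "commands": [1,0.04,0.05,0,0,0,0,1,0.07,0.1,0,0,0,0]
}}

```text
time_s: 9.52
ee_pos: [0.4218, -0.2598, 0.0333]
eef_rot: [-2.615, 0.006, -0.588]
force: [-4.3, -6.0, 3.0]
grip_width: 0.0005
```

{"method": "carry_out", "body": {
  "commands": [1,0.04,0.05,0,0,0,0,1,0.07,0.1,0,0,0,0]
}}

```text
time_s: 9.68
ee_pos: [0.4222, -0.2594, 0.0333]
eef_rot: [-2.617, 0.005, -0.588]
force: [-9.9, -11.1, 6.4]
grip_width: 0.0003
```

```bash
python3 -c "
from h import *
state()"
```

```text
t 9.68 jig xy mm [-64.   -0.1] z 33.3 rpy [-2.617  0.005 -0.588] Fjig [-14.8   2.1] Fz 6.4 w 0.0003 q [-0.89  0.49  1.8   0.57  1.09 -0.63]
```

{"method": "carry_out", "body": {
  "commands": [1,-0.1,-0.15,0,0,0,0,1,-0.6,-0.9,0,0,0,0,1,-1.7,-2.5,0,0,0,0,1,-2.5,-3.7,3,0,0,0,1,-3,-4.5,7,0,0,0,1,-3,-4.5,11,0,0,0,1,-3,-4.5,14,0,0,0,1,-3,-4.5,14,0,0,0,1,-3,-4.5,14,0,0,0]
}}

```text
time_s: 10.43
ee_pos: [0.3922, -0.3049, 0.1743]
eef_rot: [-2.618, 0.003, -0.588]
force: [0.1, 0.1, -0.4]
grip_width: 0.0007
```

```bash
cat >> h.py <<'E'
def head(c='wrist'):
    p,d=viewer.camera(c); W=cloud(c,d); J=np.concatenate([(W[...,:2]-O)@RJ,W[...,2:]],-1)*1000
    K=J.reshape(-1,3);K=K[~np.isnan(K[:,0])]
    K=K[(K[:,2]>72)&(K[:,2]<112)&(abs(K[:,0]-33)<18)&(abs(K[:,1])<16)]
    t=np.percentile(K[:,2],90); Q=K[abs(K[:,2]-t)<2]; print(c,'head n',len(Q),'top z',np.median(Q[:,2]).round(1),'mean',Q.mean(0).round(1),cv2.minEnclosingCircle(Q[:,:2].astype(np.float32)))
E
python3 -c "
from h import *
state();edges();edges('scene');head();head('scene')
"
```

```text
t 10.43 jig xy mm [-118.5   -0.6] z 174.3 rpy [-2.618  0.003 -0.588] Fjig [ 0.2 -0. ] Fz -0.4 w 0.0007 q [-0.99  0.31  1.67  0.48  1.41 -0.54]
wrist lo [  nan -22.8 -22.8 -22.9 -23.  -23.2 -23.3 -23.4 -23.6 -23.7 -22.8 -22.9] angle deg -0.39 at x=-10 -23.2
wrist hi [ nan 25.6 25.7 25.9 26.1 26.2 26.4 25.5 24.6 24.8 25.  25.2] angle deg -1.07 at x=-10 25.3
-x face [-55.4 -55.6 -55.5 -55.6 -55.6 -55.5 -55.6] angle 0.11
pin -40 69 [-41.2 -29.3  38.3]
pin 20 63 [ 18.2 -29.7  38.5]
plate [[-95.5, -45.0], [82.9, 55.5]]
scene lo [  nan -24.  -25.  -23.7 -23.1 -24.7 -24.1 -24.9 -23.6 -24.7 -24.8 -23.9] angle deg -0.27 at x=-10 -24.3
scene hi [ nan 23.5 24.3 23.4 24.6 22.5 24.5 22.7 24.5 23.6 24.5 23.7] angle deg 0.22 at x=-10 23.9
-x face [-57.5 -55.5 -57.1 -56.5 -56.  -57.1 -55.8] angle -1.01
pin -40 22 [-40.2 -30.7  40.2]
pin 20 25 [ 19.7 -30.9  40.1]
plate [[-96.0, -46.7], [86.1, 54.5]]
wrist head n 320 top z 102.3 mean [ 31.3   0.2 102.3] ((31.696006774902344, 0.1561582386493683), 11.315141677856445)
scene head n 69 top z 104.1 mean [ 33.5  -1.  104. ] ((34.06620407104492, -0.5797955393791199), 11.408635139465332)
```

The blank is seated: its end face is at -55.5 and its sides are unchanged. Next I'll approach the locking pin, leaning to 40 deg to stay clear of the bow.

{"method": "carry_out", "body": {
  "commands": [1,0,0,0,0.07,-0.05,0,1,0.9,1.3,0,0.145,-0.098,0,1,2.5,3.7,0,0.145,-0.098,0,1,4.2,6.3,0,0.145,-0.098,0,1,6,9,-1,0.145,-0.098,0,1,7.5,11.2,-2.5,0.145,-0.098,0,1,8.75,13.1,-4.4,0.145,-0.098,0,1,8.75,13.1,-4.4,0.145,-0.098,0,1,8.75,13.1,-4.4,0.145,-0.098,0]
}}

```text
time_s: 11.38
ee_pos: [0.479, -0.1718, 0.1266]
eef_rot: [-2.44, 0.009, -0.585]
force: [-0.4, -0.1, 0.3]
grip_width: 0.0004
```

```bash
python3 -c "
from h import *
state()
w,_=viewer.camera('wrist'); s,_=viewer.camera('scene'); e,_=viewer.camera('side')
im=np.zeros((600,800,3),np.uint8); im[:300, :400]=cv2.resize(w,(400,300)); im[:300,400:]=cv2.resize(e[120:225,270:410],(400,300)); im[300:,:400]=cv2.resize(s[80:200,190:350],(400,300));cv2.imwrite('pics/j.png',im)
"
```

```text
t 11.38 jig xy mm [40.4  1.6] z 126.6 rpy [-2.44   0.009 -0.585] Fjig [-0.3  0.3] Fz 0.3 w 0.0004 q [-0.77  0.36  1.8   0.73  1.24 -0.52]
```

View pics/j.png

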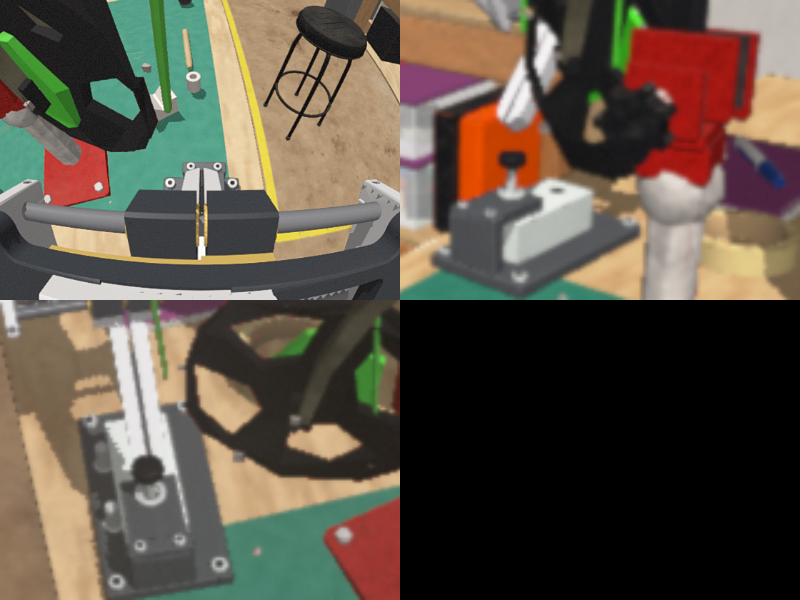

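```bash
python3 -c "
from h import *
o=ctrl.get_obs()
h=np.r_[O+RJ@[.033,0],.104]
for c,(x0,y0,sx,sy,ox,oy) in {'scene':(190,80,2.5,2.5,0,300),'side':(270,120,400/140,300/105,400,0)}.items():
    i=viewer.camera_info(c)
    for n,P in(('tcp',o['ee_pos']),('head',h)):
        X=i['R']@P+i['t'];u=i['fx']*X[0]/X[2]+i['cx'];v=i['fy']*X[1]/X[2]+i['cy'];print(c,n,round(u,1),round(v,1),'in pic',round((u-x0)*sx+ox),round((v-y0)*sy+oy))
p,d=viewer.camera('scene');W=cloud('scene',d);J=np.concatenate([(W[...,:2]-O)@RJ,W[...,2:]],-1)*1000
for v in range(126,158,2): print(v,[tuple(np.round(J[v,u]).astype(int)) for u in (244,247,250)], p[v,248])
"
```

```text
scene tcp 248.0 139.9 in pic 145 450
scene head 248.3 145.5 in pic 146 464
side tcp 307.5 163.1 in pic 507 123
side head 308.6 172.1 in pic 510 149
126 [(np.int64(28), np.int64(-3), np.int64(155)), (np.int64(29), np.int64(2), np.int64(155)), (np.int64(30), np.int64(7), np.int64(155))] [219 219 221]
128 [(np.int64(30), np.int64(-4), np.int64(152)), (np.int64(30), np.int64(1), np.int64(150)), (np.int64(32), np.int64(7), np.int64(152))] [213 212 215]
130 [(np.int64(32), np.int64(-4), np.int64(149)), (np.int64(32), np.int64(1), np.int64(148)), (np.int64(35), np.int64(6), np.int64(150))] [156 156 158]
132 [(np.int64(35), np.int64(-5), np.int64(147)), (np.int64(35), np.int64(0), np.int64(147)), (np.int64(38), np.int64(5), np.int64(148))] [140 140 144]
134 [(np.int64(37), np.int64(-6), np.int64(145)), (np.int64(37), np.int64(0), np.int64(143)), (np.int64(38), np.int64(5), np.int64(143))] [104 105 108]
136 [(np.int64(40), np.int64(-6), np.int64(142)), (np.int64(38), np.int64(-1), np.int64(139)), (np.int64(42), np.int64(4), np.int64(143))] [111 113 115]
138 [(np.int64(40), np.int64(-7), np.in
[... 765 characters left out ...]
, (np.int64(38), np.int64(-3), np.int64(104)), (np.int64(37), np.int64(2), np.int64(101))] [48 50 55]
150 [(np.int64(38), np.int64(-9), np.int64(99)), (np.int64(42), np.int64(-4), np.int64(103)), (np.int64(42), np.int64(2), np.int64(101))] [56 59 61]
152 [(np.int64(38), np.int64(-10), np.int64(93)), (np.int64(42), np.int64(-4), np.int64(98)), (np.int64(44), np.int64(1), np.int64(98))] [43 47 51]
154 [(np.int64(23), np.int64(-10), np.int64(67)), (np.int64(26), np.int64(-4), np.int64(69)), (np.int64(36), np.int64(1), np.int64(81))] [ 97  99 100]
156 [(np.int64(31), np.int64(-10), np.int64(70)), (np.int64(28), np.int64(-5), np.int64(65)), (np.int64(36), np.int64(1), np.int64(75))] [108 111 112]
```

The pictures show the fingertips straight above the head, in line with the numbers. The bow cam and string are clear of the fingers. Pressing down.

{"method": "carry_out", "body": {
  "commands": [1,0,0,-0.7,0,0,0,1,0,0,-1.3,0,0,0,1,0,0,-1.6,0,0,0,1,0,0,-1.75,0,0,0,1,0,0,-1.9,0,0,0,1,0,0,-2.05,0,0,0,1,0,0,-2.2,0,0,0]
}}

```text
time_s: 12.17
ee_pos: [0.4793, -0.174, 0.1065]
eef_rot: [-2.441, 0.005, -0.587]
force: [-1.4, -0.4, 2.6]
grip_width: 0.0007
```

```bash
python3 -c "
from h import *
state()"
```

```text
t 12.17 jig xy mm [38.7  0.1] z 106.5 rpy [-2.441  0.005 -0.587] Fjig [-1.1  0.9] Fz 2.6 w 0.0007 q [-0.77  0.39  1.81  0.75  1.2  -0.56]
```

{"method": "carry_out", "body": {
  "commands": [1,0,0,-0.15,0,0,0,1,0,0,-0.3,0,0,0,1,0,0,-0.45,0,0,0,1,0,0,-0.6,0,0,0]
}}

```text
time_s: 12.5
ee_pos: [0.4793, -0.174, 0.1004]
eef_rot: [-2.441, 0.005, -0.587]
force: [-1.7, 0.7, 2.1]
grip_width: 0.0007
```

{"method": "carry_out", "body": {
  "commands": [1,0,0,-0.15,0,0,0,1,0,0,-0.3,0,0,0,1,0,0,-0.45,0,0,0,1,0,0,-0.6,0,0,0]
}}

```text
time_s: 12.83
ee_pos: [0.4793, -0.174, 0.0942]
eef_rot: [-2.441, 0.005, -0.587]
force: [-1.6, -0.4, 2.8]
grip_width: 0.0002
```

{"method": "carry_out", "body": {
  "commands": [1,0,0,-0.1,0,0,0,1,0,0,-0.2,0,0,0,1,0,0,-0.3,0,0,0,1,0,0,-0.4,0,0,0]
}}

```text
time_s: 13.17
ee_pos: [0.4793, -0.174, 0.0902]
eef_rot: [-2.441, 0.005, -0.587]
force: [-1.4, -0.6, 3.4]
grip_width: 0.0006
```

```bash
python3 -c "
from h import *
state()"
```

```text
t 13.17 jig xy mm [38.7  0.1] z 90.2 rpy [-2.441  0.005 -0.587] Fjig [-1.3  0.9] Fz 3.4 w 0.0006 q [-0.77  0.42  1.82  0.76  1.18 -0.58]
```

It is sliding smoothly and the nose is in the hole. Now the last few millimetres, in small steps.

{"method": "carry_out", "body": {
  "commands": [1,0,0,-0.07,0,0,0,1,0,0,-0.14,0,0,0]
}}

```text
time_s: 13.33
ee_pos: [0.4793, -0.174, 0.0887]
eef_rot: [-2.441, 0.005, -0.587]
force: [-1.3, -0.3, 2.5]
grip_width: 0.0005
```

{"method": "carry_out", "body": {
  "commands": [1,0,0,-0.07,0,0,0,1,0,0,-0.14,0,0,0]
}}

```text
time_s: 13.5
ee_pos: [0.4793, -0.174, 0.0873]
eef_rot: [-2.441, 0.005, -0.587]
force: [-2.6, 0.3, 6.3]
grip_width: 0.0006
```

{"method": "carry_out", "body": {
  "commands": [1,0,0,-0.07,0,0,0,1,0,0,-0.12,0,0,0]
}}

```text
time_s: 13.67
ee_pos: [0.4795, -0.174, 0.0868]
eef_rot: [-2.44, 0.004, -0.587]
force: [-6.9, -0.9, 15.4]
grip_width: 0.0006
```

Firm stop at 15 N at the expected depth. Lifting off and backing away to check.

{"method": "carry_out", "body": {
  "commands": [1,0,0,0.3,0,0,0,1,0,0,2,0,0,0,1,0,0,5,0,0,0,1,-1.5,-2.2,7,0,0,0,1,-3.5,-5.2,8,0,0,0,1,-5.5,-8.2,8,0,0,0,1,-7.5,-11.1,8,0,0,0,1,-9,-13.4,8,0,0,0,1,-9,-13.4,8,0,0,0,1,-9,-13.4,8,0,0,0]
}}

```text
time_s: 14.5
ee_pos: [0.3891, -0.3088, 0.1664]
eef_rot: [-2.44, 0.005, -0.589]
force: [0.1, 0.4, 0.3]
grip_width: 0.0004
```

```bash
python3 -c "
from h import *
state();w=edges();s=edges('scene');head();head('scene')
im=np.zeros((400,800,3),np.uint8); im[:, :400]=cv2.resize(w[40:260,200:420],(400,400)); im[:,400:]=cv2.resize(s[100:210,200:300],(400,400),interpolation=2); cv2.imwrite('pics/k.png',im)
"
```

```text
t 14.5 jig xy mm [-123.5   -0.2] z 166.4 rpy [-2.44   0.005 -0.589] Fjig [0.4 0.2] Fz 0.3 w 0.0004 q [-1.07  0.39  1.66  0.61  1.49 -0.65]
wrist lo [  nan -23.6 -23.8 -24.  -24.2 -23.4 -23.5 -23.7 -23.9 -24.1 -23.3 -23.5] angle deg 0.24 at x=-10 -23.7
wrist hi [ nan 25.3 25.5 25.7 24.9 25.1 25.3 25.5 25.8 24.7 25.1 25.3] angle deg -0.2 at x=-10 25.2
-x face [-55.2 -55.1 -55.3 -55.2 -55.2 -55.1 -55.2] angle -0.06
pin -40 83 [-41.3 -30.2  39.5]
pin 20 62 [ 17.8 -30.1  39.4]
plate [[-83.3, -46.1], [82.3, 55.0]]
scene lo [  nan -24.3 -25.  -23.7 -24.4 -23.4 -24.1 -24.8 -23.6 -24.6 -24.4 -24.4] angle deg -0.06 at x=-10 -24.3
scene hi [ nan 23.5 23.5 23.8 23.5 23.5 24.5 23.7 24.5 23.7 23.7 23.6] angle deg 0.3 at x=-10 23.8
-x face [-57.9 -56.1 -55.6 -57.7 -55.  -57.4 -56. ] angle -1.17
pin -40 20 [-40.4 -31.   39.7]
pin 20 28 [ 20.2 -30.8  39.8]
plate [[-95.2, -46.7], [86.0, 54.5]]
wrist head n 244 top z 81.4 mean [31.5  0.5 81.4] ((31.863126754760742, 0.2522197663784027), 11.15424633026123)
scene head n 62 top z 82.5 mean [33.8 -0.  82.6] ((33.2669792175293, 0.09048329293727875), 11.436738014221191)
```

View pics/k.png

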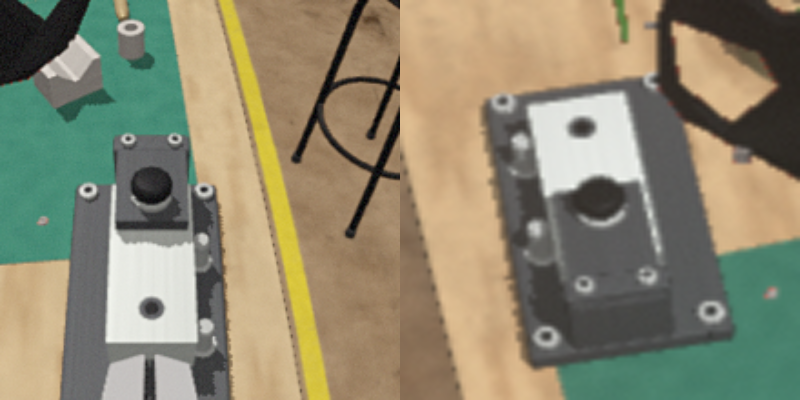

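The head is down on its bush, with its top at 82 mm. The blank lies square against the side pins and the stop, and the arm is clear.

```bash
python3 -c "
from station import ticket
print(ticket.hand_in())"
```

```text
the job is handed in; nothing more can be done
None
```

The blank is seated against both side pins and the end stop, the locking pin is fully down, and the job was handed in at about 15 s.

- **Side tap:** I pushed the long side until it stopped firmly on both pins, at about 16 N. The blank's angle then measured 0.0 deg in the wrist camera, with the end face still about 13 mm short of the stop.
- **End tap:** I pushed the free end until it met the stop, at about 15 N.
- **Pin press:** I pressed the head down at about 3 N of sliding force, to a firm stop at about 15–17 N.

After I backed off, the head's top measured 81.4 mm (wrist) and 82.5 mm (scene), against 82 mm when fully down. The end face measured -55.2 mm (wrist) and about -56.5 mm (scene), against -55 mm. The long sides were within 0.3 deg of square.

The two cameras differ by 1–2 mm, so "flush" rests on the firm force stops and the pin going home as much as on the pictures. During the side tap the blank first skewed the other way by about 2.5 deg, then straightened as I pushed on.

The arm felt no contact with anything else, and the bow and the other things on the bench were left alone. I did not re-measure the V-block, bush or drift at the end.

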